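# Slide the pan of patties under the low warmer and start it

### The job

Slide the steel pan along the counter, flat and without lifting it, into the low warmer through its open mouth, straight and all the way until it meets the stop at the back; the handle stays outside. Only then push the paddle switch on top of the warmer away from the robot as far as it goes, hold it there for two seconds, and let it spring back to the middle. Leave the tray stack, the steel pot and the white jar where they stand.

Things in the scene. Friction and masses are not known exactly. Their poses are not given: they have to be found in the camera images.
- pan_center (a point): Centre, 22 mm above the underside, of the open dark steel pan: 140 mm long (its x), 110 wide (its y), 44 high, walls 4 mm, with six low brown patties fixed in it below the rim. About 0.6 kg, standing on the counter. Its +x axis points to the plain end, which goes into the warmer first; the stub handle is at the -x end.
- handle (a point): Grip point of the pan's stub handle: a level flat steel bar 60 mm long (pan's x), 22 wide (pan's y), 10 thick, sticking out of the pan's -x end wall. The point is the bar's mid-thickness, 110 mm from pan_center along the pan's -x, 40 mm out from the end wall, 34 mm above the counter (29 mm free below the bar). Axes as pan_center.
- home (a point): Where pan_center is when the pan is fully home: against the back stop, midway between the side guides, 22 mm above the counter. Fixed to the warmer. +x is the direction in which the pan slides in (level, roughly to the robot's right); +y is level and square to it, roughly away from the robot. When the pan is home its handle end wall is 12 mm outside the mouth, the point handle 52 mm.
- mouth (a point): Middle of the warmer's open mouth, in the front plane of its front posts, 58 mm from home along home's -x, 22 mm above the counter; axes as home. The way in is 134 mm wide between posts and guides (12 mm free each side of a centred pan) and 54 mm high under the housing (10 mm above the pan's rim).
- warmer: The warmer, a fixed grey metal housing on four dark posts like a low bridge; origin on the counter under its middle, 12 mm beyond home; axes as home. 140 mm deep (x, 70 each way), 162 mm wide (y), flat top 114 mm above the counter, housing underside at 54 mm. Side guides 22 mm high join the posts; a bar 30 mm high across the +x end is the back stop.
- switch (a joint): Angle of the spring-centred paddle switch on top of the warmer, rad: 0 upright (at rest), positive leaning away from the robot (towards home's +y), stops at 0.45 and -0.45. It counts as pushed above 0.3. The spring gives 0.4 N m per rad (about 4 N at the paddle point at the stop), and it returns to 0 by itself.
- paddle (a point): Point on the grey switch paddle, mid-width and mid-thickness, 45 mm above its hinge. The hinge lies on the warmer's top, 114 mm above the counter, along home's x. The paddle is a plate 34 mm wide (home's x), 10 thick (home's y), its top edge 56 mm above the hinge. At rest the point is 27 mm from home along x, 0 along y, 159 mm above the counter.
- jar_c (a point): White plastic jar with a lid, 84 mm across, 120 mm high, loose; the point is on its axis 60 mm up. To be left alone.
- bain_c (a point): Open round steel pot without handles, 90 mm across, 110 mm high, loose; the point is on its axis 55 mm up. To be left alone.
- stack_c (a point): Stack of black meal trays, 162 x 121 mm, 60 mm high, loose; the point is on its middle, 30 mm up. To be left alone.
Things that resemble listed ones, but are neither listed nor needed, are in the scene too. Of the things that look like the warmer, take the one that is farthest to the robot's left at the start.

How it is judged:
On the way, in this order (a step that is already met when the one before it is completed fails the run):
1. the pan is fully home in the warmer (x of pan_center in the frame of home between -0.015 and 0.01 m and y of pan_center in the frame of home between -0.02 and 0.02 m and angle between the x axis of pan_center and the x axis of home, either way round below 0.15 rad and height (world z) of pan_center below 0.028 m and angle between pan_center's own z axis and vertical below 0.06 rad), for 0.3 s.
2. the switch is held pushed away from the robot (above 0.3 rad) for a second, the pan home (all of step 1 and value of joint switch above 0.3 rad), for 1 s.
At the end, for the whole second after the job is handed in: The pan is at rest flat on the counter in the warmer: pan_center within 15 mm of home along the sliding direction and 20 mm across, its length within 0.15 rad of the sliding direction; the switch is back within 0.06 rad of the middle (all of step 1 and value of joint switch between -0.06 and 0.06 rad and linear speed of pan below 0.02 m/s); the robot touches nothing.
It fails at once if the pan is lifted more than 25 mm off the counter or tilted more than 0.25 rad (height (world z) of pan_center above 0.047 m or angle between pan_center's own z axis and vertical above 0.25 rad).
It fails at once if the switch is pushed (above 0.3 rad) while the pan is more than 30 mm short of home (value of joint switch above 0.3 rad and x of pan_center in the frame of home below -0.03 m).
It fails at once if the switch is pushed the wrong way, towards the robot (beyond 0.3 rad) (value of joint switch below -0.3 rad).
It fails at once if the tray stack, the pot or the jar is moved more than 30 mm (distance of any of jar_c, bain_c, stack_c from where it was at the start of the episode above 0.03 m).
It also fails if it takes over 64 s, if anything falls off the work surface, if the arm or the gripper's body presses on something with over 40 N, if the wrist force passes 120 N, or if a joint passes its speed limit or range.

### The arm

A 6-joint arm with a two-finger parallel gripper is mounted at the origin on the work surface. World frame = base frame: x ahead of the robot, y to its left, z up, the work surface at z = 0. Lengths are in m, angles in rad, forces in N, time in s.
With the tool pointing down it reaches from about 0.35 to 0.875 m from the base axis. Payload 4.2 kg.
Tool frame: the origin (TCP) lies on the mounting face of the last link; the fingertips stand 173 mm ahead of it and the grasp point (between the pads) lies 155 mm ahead of it; z points along the fingers, y is the direction in which the jaws open and shut (so a half turn about z gives the same grasp; the last joint's range is limited). The gripper opens to 85 mm and grips with 20 to 120 N. Pads are 22 mm wide; open, the fingers measure 114 mm over their backs; the gripper's body (76 mm by 85 mm) begins 54 mm behind the grasp point. The pads swing forward as they close: fully open they stand 13 mm farther back than shut.
Start: joints at [1.47, 0.385, 0.008, 0, -1.194, -0.259], TCP at [0.22, 0.585, 0.405] pointing down, gripper open.
Joint ranges: [-3.14, 3.14], [-1.21, 2.06], [-1.07, 1.41], [-3.16, 2.05], [-2.99, -0.16], [-3.1, 3.1]. Speed limits (rad/s): [2.79, 2.79, 3.14, 3.14, 3.14, 3.14].

### API

Orientations are given as a rotation vector (axis times angle).
In Python, from station import observe, capture, camera_params, hand_in, silhouettes, tip_of gives the robot as it stands. The module is installed in compiled form; this text tells all that it offers.
- The arm moves only by the shell command python3 -m crank 'ROWS' [FORCE]. ROWS is a JSON object of lists of equal length, an entry for each row: "travel": the shift along the tool's x, y, z in cm, a list of three; "delta_rot": the turn, a rotation vector about the tool's x, y, z in degrees, a list of three; "jaw": the finger opening in cm, from 0 to 8.54. A call has 1 to 20 rows; each row is the pose to reach, as a shift and turn from the pose commanded when the call began, along the tool's axes at that moment; what a row does not reach only later rows make up. A row lasts 1/8 s, in which the tool goes at most 62.5 mm and 10.7 degrees, less where a joint would pass 70% of its speed; a pose out of reach is approached as far as the arm can. A call with a gripper value outside its range is refused whole. The fingers move at their own pace and stop on an object; FORCE is the grip in N (left out, the last holds). Time passes only in rows, so rows that repeat a pose let the fingers close. It gives the time, the measured TCP pose, the force and the opening at its end, in the units of the state.
- observe(): the state, without advancing time (a new reading comes with each control period).
- capture(name): name is "side" or "top" or "wrist"; returns (picture, depth): 384x512x3 uint8, red, green, blue; 384x512 float32, m along the optical axis (not along the pixel's ray), 0 where there is no reading.
- camera_params(name): a dict with "fovy" (degrees; the focal length in pixels is half the picture's height over the tangent of half this angle, whatever the lens; pixels are square), "cx", "cy" (the principal point, pixels), "pose" (4x4, takes a point from camera to world coordinates); the wrist camera has in their place "T_tool_cam" (4x4, takes a point from camera to tool coordinates, whose origin is the TCP and whose axes are the flange's). Camera axes: x right, y up, looking along -z (the intrinsics and any distortion apply to the point x, -y, -z); pixel columns grow to the right and rows downward; lengths in m; the calibration is good to about 2 mm. A picture is of the moment at which its call begins: read the wrist's pose just before it. camera_params takes no time and is no camera call.
- hand_in(): hands the job in, once; it reports no verdict.
Trained networks look in the newest picture that a camera, given by its name, has taken for a name from the list of things; names that differ only in an ending like _2 or _b are one class to them, and where a whole thing is asked for, a point or a joint stands for the part that bears it (a point fixed in the world has none). Each returns a list of dicts, best first, with "p" (0 to 1); they miss things now and then, are a little off and sometimes report something else, mostly with a low value. They report only what shows in the picture. A call takes as long as a camera call. They do not tell look-alikes from the thing itself.
- silhouettes(target, camera): "pixels" (384x512 bool, what is visible of it) and "bbox" ([left, top, right, bottom] in pixels, round what is visible of it).
- tip_of(target, camera): "location" ([column, row] in pixels: a listed point, or the origin of a listed thing).
The state is a dict: "time_s": time; "joint_positions": joint angles; "joint_velocities": joint speeds; "joint_torque": joint torques, N m; "ee_pos": TCP position; "tool_rot": TCP orientation; "wrist_force": force on the tool from outside, world axes, zero at the start; "ft_torque": the same for the moment, N m; "grip_width": finger opening in m.
Only numpy, scipy, OpenCV 4.12 (cv2) and the standard library are available. Lean on these libraries where they do the work, as an engineer would, in place of code of your own. Each camera call takes 0.05 s, during which the arm holds its last target.

## Working session

There is one attempt and no reset: what is moved stays moved. The work goes in short steps, Python scripts to look and compute and a shell command to move; the robot and the scene stay as the last step left them, time stands still between calls to the robot, and variables do not carry over. Pictures are saved under pics/ and viewed, and the job is handed in when it is done.

```bash
mkdir -p pics; cat > h.py <<'E'
import numpy as np, cv2, json
from scipy.spatial.transform import Rotation as R
from station import observe, capture, camera_params, silhouettes, tip_of
def cam(name):
    p=camera_params(name); f=192/np.tan(np.radians(p['fovy'])/2)
    if name=='wrist':
        o=observe(); T=np.eye(4); T[:3,:3]=R.from_rotvec(o['tool_rot']).as_matrix(); T[:3,3]=o['ee_pos']
        P=T@np.array(p['T_tool_cam'])
    else: P=np.array(p['pose'])
    return f,p['cx'],p['cy'],P,p
def unproj(c,u,v,d):
    f,cx,cy,P,_=c
    q=np.array([(u-cx)/f*d,-(v-cy)/f*d,-d,1.0]); return (P@q)[:3]
def atz(c,u,v,z):
    f,cx,cy,P,_=c
    r=P[:3,:3]@np.array([(u-cx)/f,-(v-cy)/f,-1]); return P[:3,3]+r*(z-P[2,3])/r[2]
def proj(c,X):
    f,cx,cy,P,_=c
    q=np.linalg.inv(P)@np.append(X,1); return cx+f*q[0]/-q[2], cy-f*q[1]/-q[2]
def save(n,img): cv2.imwrite('pics/'+n,img[:,:,::-1])
E
python3 - <<'E'
from h import *
print(observe())
for n in ['side','top','wrist']:
    c=cam(n); im,d=capture(n); save(n+'0.png',im); np.savez(f'{n}0.npz',im=im,d=d)
    print(n,c)
    for t in ['pan_center','handle','warmer','switch','jar_c','bain_c','stack_c']:
        try:
            for s in silhouettes(t,n): print(t,'sil',round(s['p'],2),s['bbox'],int(s['pixels'].sum()))
        except Exception as e: print(t,e)
    for t in ['pan_center','handle','home','mouth','warmer','paddle']:
        try:
            for s in tip_of(t,n): print(t,'tip',round(s['p'],2),np.round(s['location'],1))
        except Exception as e: print(t,e)
print(observe()['time_s'])
E
```

```text
{'time_s': 0.0, 'joint_positions': array([ 1.46961420e+00,  3.85553330e-01,  6.63347682e-03, -5.00653571e-04,
       -1.19402362e+00, -2.58589255e-01]), 'joint_velocities': array([-0.00115161,  0.0019165 ,  0.00058122, -0.00133781, -0.00066062,
       -0.00069873]), 'joint_torque': array([-7.57028993e-04, -3.92291379e+01,  1.88395894e+01,  4.18629214e+00,
       -4.69684484e-03, -1.38226676e-05]), 'ee_pos': array([0.21993752, 0.58480125, 0.40362588]), 'tool_rot': array([ 3.08870651e+00, -5.61980407e-01, -4.63195471e-04]), 'wrist_force': array([-0.65307389,  0.30872239,  1.02391325]), 'ft_torque': array([ 0.04688863, -0.04247544, -0.01399233]), 'grip_width': 0.08516897414547997}
side (np.float64(448.03807425373094), 258.0872860749798, 196.2651061309384, array([[-0.99781082,  0.05799704, -0.03177919,  0.50071083],
       [-0.06445114, -0.74511911,  0.66380988,  0.89679302],
       [ 0.01481973,  0.66440488,  0.74722589,  1.13333698],
       [ 0.        ,  0.        ,  0.        ,  1.        ]]), {'fovy': 46.39365515861009, 'cx': 258.0872860749798, 'cy': 196.2651061309384, 'pose': array
[... 2801 characters left out ...]
],
       [-9.36376008e-01, -3.37954152e-01, -9.47995962e-02,
         5.60771678e-01],
       [-6.00366317e-04, -2.68542947e-01,  9.63267525e-01,
         3.73944026e-01],
       [ 0.00000000e+00,  0.00000000e+00,  0.00000000e+00,
         1.00000000e+00]]), {'fovy': 59.52382188023071, 'cx': 255.43077563403162, 'cy': 184.49606712164817, 'T_tool_cam': array([[ 1.16489077e-03,  9.63269875e-01,  2.68532663e-01,
         6.81663155e-02],
       [ 9.99999166e-01, -1.27175885e-03,  2.24021878e-04,
         2.12390854e-04],
       [ 5.57302317e-04,  2.68532178e-01, -9.63270553e-01,
         3.07697530e-02],
       [ 0.00000000e+00,  0.00000000e+00,  0.00000000e+00,
         1.00000000e+00]])})
2.1
```

View pics/side0.png

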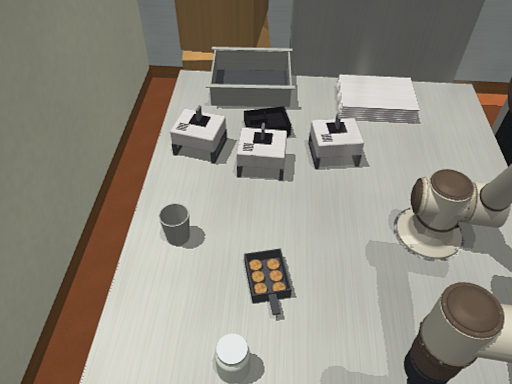

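View pics/top0.png

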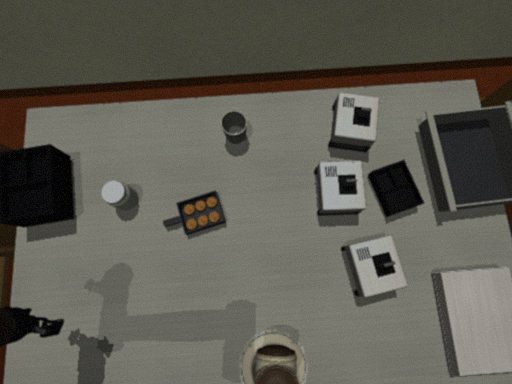

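View pics/wrist0.png

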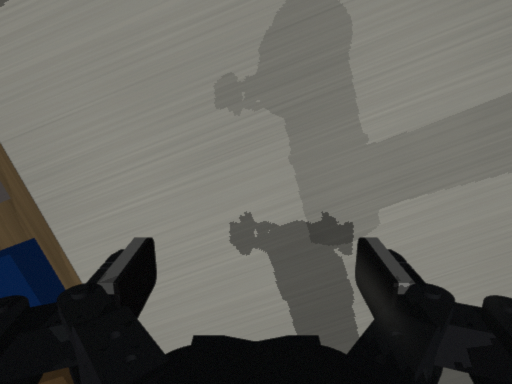

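Top view: three look-alike warmers at (353,122), (341,188) and (373,266). The pan is at (203,213) with its handle at (170,222). Jar (116,194), pot (234,127), trays (395,187). I'll measure each one to see which is farthest left (largest y).

```bash
python3 - <<'E'
from h import *
def cloud(n):
    z=np.load(n+'0.npz'); c=cam(n); f,cx,cy,P,_=c
    v,u=np.mgrid[0:384,0:512]; d=z['d']
    q=np.stack([(u-cx)/f*d,-(v-cy)/f*d,-d,np.ones_like(d)],-1)@P.T
    return q[...,:3],d>0,z['im']
for n in ['top','side']:
    c=cam(n)
    X,ok,im=cloud(n)
    print(n, 'counter z med',np.median(X[...,2][ok&(abs(X[...,2])<.03)]))
    # warmer tops
    m=(ok&(X[...,2]>.105)&(X[...,2]<.123)).astype(np.uint8)
    k,lab,st,cen=cv2.connectedComponentsWithStats(m)
    for i in range(1,k):
        if st[i,4]>500:
            p=X[lab==i]; r=cv2.minAreaRect(p[:,:2].astype(np.float32)*1000)
            print('top',st[i],np.round(np.median(p[:,2]),4),np.round(r[0],1),np.round(r[1],1),round(r[2],1))
    m=(ok&(X[...,2]>.135)&(X[...,2]<.18)).astype(np.uint8)
    k,lab,st,cen=cv2.connectedComponentsWithStats(m)
    for i in range(1,k):
        if 10<st[i,4]<500:
            p=X[lab==i]; print('paddle?',st[i],np.round(p.mean(0),4),p[:,2].max())
    for (t,z) in [('pan_center',.022),('handle',.034),('jar_c',.06),('bain_c',.055),('stack_c',.03)]:
        for s in tip_of(t,n): print(t,round(s['p'],2),np.round(s['location'],1),np.round(atz(c,*s['location'],z),4))
    s=silhouettes('pan_center',n)[0]
    p=X[s['pixels']&ok]; print('pan z pct',np.percentile(p[:,2],[5,50,95]))
    q=p[(p[:,2]>.034)]; print(len(q)); r=cv2.minAreaRect(p[:,:2].astype(np.float32)*1000); print(r)
    img=cv2.resize(im[90:310,150:430] if n=='top' else im[90:330,150:370],None,fx=2.6 if n=='top' else 2.5,fy=2.6 if n=='top' else 2.5,interpolation=cv2.INTER_CUBIC); save(n+'0z.png',img)
E
```

```text
top counter z med 0.000686751781251882
top [ 334   93   45   49 1749] 0.1145 [ 777.9 -342.5] [140.6 163.4] 77.7
top [ 319  161   48   50 2034] 0.1148 [ 544.9 -264. ] [140.5 163.2] 88.2
top [   5  182   44   35 1183] 0.1101 [568.2 742.7] [ 89.5 135.5] 5.7
top [ 349  235   59   63 2395] 0.115 [ 285.2 -340.6] [161.9 139.9] 9.6
paddle? [359 108  13   8  83] [ 0.7727 -0.3555  0.1576] 0.17227385538096485
paddle? [344 179  13   6  67] [ 0.5427 -0.2764  0.1611] 0.17389733194548507
paddle? [381 262  15   5  56] [ 0.2883 -0.3526  0.1655] 0.17363602962401825
paddle? [254 345  43  33 166] [ 0.0736 -0.0039  0.1672] 0.1798650535491828
pan_center 0.86 [199.7 212.4] [0.503  0.2115 0.022 ]
handle 0.96 [168.7 221.2] [0.4784 0.3146 0.034 ]
handle 0.32 [391.8 187.2] [ 0.5419 -0.4535  0.034 ]
jar_c 0.92 [123.3 196.3] [0.569  0.4586 0.06  ]
bain_c 0.83 [232.2 127.2] [0.7925 0.0823 0.055 ]
stack_c 0.66 [392.2 187.9] [ 0.5402 -0.4561  0.03  ]
pan z pct [0.00151888 0.01874134 0.04432397]
332
((494.85504150390625, 233.72056579589844), (110.87301635742188, 199.3353729248047), 14.317524909973145)
side counter z
[... 429 characters left out ...]
9] [70.  72.8] 6.2
paddle? [196 106   6  14  61] [ 0.7748 -0.3483  0.1565] 0.17386809787488933
paddle? [336 113   5  15  57] [ 0.2898 -0.3467  0.1569] 0.17497433947936958
paddle? [262 123   3  14  40] [ 0.5448 -0.2672  0.1607] 0.17285448599581055
pan_center 0.66 [266.7 276. ] [0.5036 0.2129 0.022 ]
handle 0.75 [274.1 307.4] [0.4787 0.3163 0.034 ]
jar_c 0.85 [230.9 357.7] [0.5783 0.4714 0.06  ]
bain_c 0.55 [179.4 223.9] [0.7781 0.0697 0.055 ]
bain_c 0.52 [272.3 307.9] [0.4838 0.3292 0.055 ]
stack_c 0.65 [266.  122.5] [ 0.5417 -0.4662  0.03  ]
pan z pct [0.00248416 0.02006494 0.0440967 ]
515
((496.4245300292969, 238.10317993164062), (111.28622436523438, 200.76319885253906), 14.107779502868652)
```

Warmer choice:
- (341,188) is at y≈-0.264, so it is the farthest left. I'm choosing this one.
- (353,122) is at y≈-0.342 and (373,266) at y≈-0.341.

The only things near the pan by looks are the black tray stack (395,187) and the jar.

Next I'll check the crop and work out the move to a look-out over the handle.

```bash
cat >> h.py <<'E'
def goto(xyz,yaw):
    """shift cm (tool axes) and turn deg from measured pose to TCP xyz, tool down, tool x at yaw deg"""
    o=observe(); M=R.from_rotvec(o['tool_rot']).as_matrix()
    y=np.radians(yaw); x=np.array([np.cos(y),np.sin(y),0]); z=np.array([0,0,-1.]); T=np.stack([x,np.cross(z,x),z],1)
    print('travel',np.round(M.T@(np.array(xyz)-o['ee_pos'])*100,2),'rot',np.round(np.degrees(R.from_matrix(M.T@T).as_rotvec()),2),'t',o['time_s'])
E
python3 -c "
from h import *
goto([.485,.283,.36],-75.8)"
```

```text
travel [35.43 18.93  4.47] rot [ 0.    0.   55.19] t 2.7
```

View pics/top0z.png

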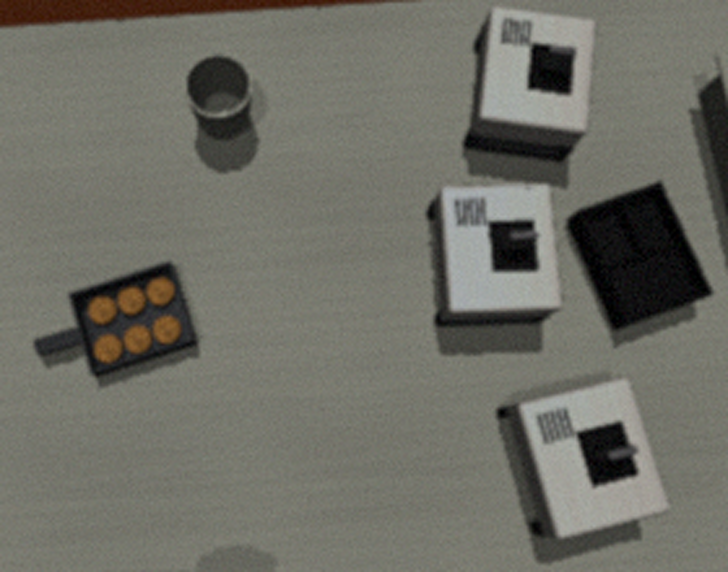

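The crop confirms the choice. The middle warmer (crop 500,250) starts farthest left, its mouth faces left toward the pan, and the tray stack is just beyond it. Moving to look at the handle.

```bash
python3 -m crank '{"travel":[[4,2,0.5],[9,5,1],[15,8,2],[21,11,3],[26,14,4],[31,17,4.5],[35.4,18.9,4.5],[35.4,18.9,4.5],[35.4,18.9,4.5]],"delta_rot":[[0,0,6],[0,0,14],[0,0,23],[0,0,32],[0,0,41],[0,0,50],[0,0,55.2],[0,0,55.2],[0,0,55.2]],"jaw":[8.5,8.5,8.5,8.5,8.5,8.5,8.5,8.5,8.5]}'
python3 - <<'E'
from h import *
o=observe(); print(o['ee_pos'],o['joint_velocities'].max())
c=cam('wrist'); im,d=capture('wrist'); save('w1.png',im); np.savez('w1.npz',im=im,d=d)
for t,z in [('pan_center',.022),('handle',.034)]:
    for s in tip_of(t,'wrist'): print(t,round(s['p'],2),np.round(s['location'],1),np.round(atz(c,*s['location'],z),4))
f,cx,cy,P,_=c
v,u=np.mgrid[0:384,0:512]
X=(np.stack([(u-cx)/f*d,-(v-cy)/f*d,-d,np.ones_like(d)],-1)@P.T)[...,:3]
for s in silhouettes('pan_center','wrist'):
    m=s['pixels']&(d>0); print(s['p'],s['bbox'],m.sum()); p=X[m]
    print(np.percentile(p[:,2],[5,50,95]), cv2.minAreaRect(p[:,:2].astype(np.float32)*1000))
    p=p[p[:,2]>.025]; print(cv2.minAreaRect(p[:,:2].astype(np.float32)*1000))
E
```

```text
time_s: 3.82
ee_pos: [0.4849, 0.2833, 0.3597]
tool_rot: [-2.478, 1.931, 0.0]
wrist_force: [-0.3, -0.5, -0.8]
grip_width: 0.0851
[0.4848531  0.28331783 0.35967884] 0.02845003147835729
pan_center 0.61 [252.8  78.1] [0.5065 0.2075 0.022 ]
handle 0.59 [254.6 202.5] [0.4779 0.314  0.034 ]
0.98 [182.6, 0.5, 328.1, 223.5] 23622
[0.00316861 0.01889071 0.04397794] ((494.3167724609375, 245.8258514404297), (128.9747772216797, 212.27378845214844), 14.252823829650879)
((495.6897888183594, 240.27215576171875), (110.36448669433594, 189.57266235351562), 14.313009262084961)
```

View pics/w1.png

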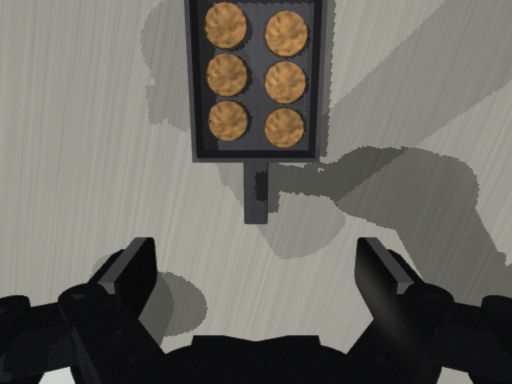

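The wrist picture shows the pan straight ahead. The handle runs over rows 162–223, columns 244–268, between the open jaws. I'll measure the handle and its height from the depth.

```bash
python3 - <<'E'
from h import *
c=cam('wrist'); d=np.load('w1.npz')['d']; f,cx,cy,P,_=c
v,u=np.mgrid[0:384,0:512]
X=(np.stack([(u-cx)/f*d,-(v-cy)/f*d,-d,np.ones_like(d)],-1)@P.T)[...,:3]
m=(X[...,2]>.028)&(d>0)&(v>166)&(v<235)&(u>225)&(u<290)
p=X[m]; print(m.sum(),np.percentile(p[:,2],[10,50,90]))
r=cv2.minAreaRect(p[:,:2].astype(np.float32)*1000); print(r)
a=np.radians(-75.8); ax=np.array([np.cos(a),np.sin(a)])
s=p[:,:2]@ax; print('axis',s.min(),s.max()); end=s.min()
perp=np.array([-ax[1],ax[0]]); t=p[:,:2]@perp; print('lat',np.percentile(t,[1,50,99]))
tm=(np.percentile(t,1)+np.percentile(t,99))/2
for k in (.02,): print('handle pt',ax*(end+k)+perp*tm)
# rim corners
m=(X[...,2]>.036)&(d>0)&(v<165)&(u>170)&(u<350)
p=X[m]; s=p[:,:2]@ax; print('pan end wall',s.min()); t=p[:,:2]@perp; print(t.min(),t.max())
ctr=(t.min()+t.max())/2; print('pan_center',ax*(s.min()+.07)+perp*ctr, 'yaw rect',cv2.minAreaRect(p[:,:2].astype(np.float32)*1000))
E
```

```text
1365 [0.03813159 0.03906728 0.03997263]
((478.1507873535156, 307.02789306640625), (21.395694732666016, 53.886756896972656), 13.80968952178955)
axis -0.2073053984319949 -0.15336185708772035
lat [0.52847729 0.53945744 0.5495834 ]
handle pt [0.47661306 0.31381047]
pan end wall -0.15121933678434465
0.48408359335772766 0.5947702452799114
pan_center [0.50302122 0.21106312] yaw rect ((501.83978271484375, 215.66067504882812), (110.40192413330078, 130.45091247558594), 14.357933044433594)
```

```bash
python3 -c "
from h import *
goto([.4768,.314,.187],-75.7)"
```

```text
travel [-3.05 -0.02 17.28] rot [-0.01  0.01 -0.  ] t 4.025
```

```bash
python3 -m crank '{"travel":[[-1.5,0,4],[-3.05,0,9],[-3.05,0,13],[-3.05,0,16],[-3.05,0,17.2],[-3.05,0,17.2],[-3.05,0,17.2],[-3.05,0,17.2],[-3.05,0,17.2],[-3.05,0,17.2],[-3.05,0,17.2]],"delta_rot":[[0,0,0],[0,0,0],[0,0,0],[0,0,0],[0,0,0],[0,0,0],[0,0,0],[0,0,0],[0,0,0],[0,0,0],[0,0,0]],"jaw":[8.5,8.5,8.5,8.5,8.5,8.5,0,0,0,0,0]}' 40
python3 - <<'E'
from h import *
im,d=capture('wrist'); save('w2.png',im)
print(observe()['grip_width'],observe()['wrist_force'])
im,d=capture('side'); save('s2.png',im)
E
```

```text
time_s: 5.4
ee_pos: [0.4775, 0.3131, 0.1885]
tool_rot: [-2.478, 1.93, -0.0]
wrist_force: [-1.3, -0.6, 5.5]
grip_width: 0.0211
0.02128314880208854 [-1.80854161 -0.20123482  6.34501101]
```

View pics/w2.png

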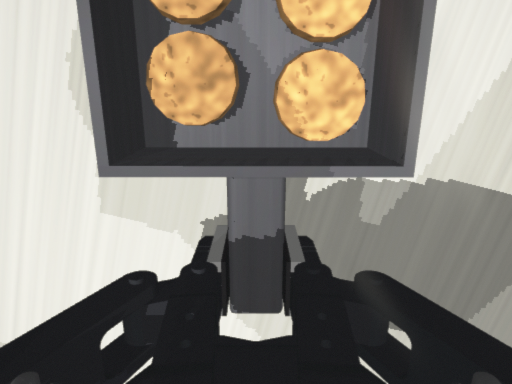

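The fingers hold the handle (columns 228–288, width 21 mm). They press down about 6 N, so I'll ease that slightly. Next is a staging point with the pan straight in front of the mouth.

```bash
python3 -c "
from h import *
goto([.5547,.0227,.1888],-91.9)"
```

```text
travel [30.05 -0.37 -0.04] rot [-0.04  0.02 16.09] t 5.5
```

```bash
python3 -m crank '{"travel":[[1,0,0],[2.5,0,0],[4.5,-0.1,0],[7,-0.1,0],[9.5,-0.1,0],[12,-0.1,0],[14.5,-0.2,0],[17,-0.2,0],[19.5,-0.2,0],[22,-0.3,0],[24.5,-0.3,0],[27,-0.3,0],[28.5,-0.4,0],[29.5,-0.4,0],[30.05,-0.4,0],[30.05,-0.4,0],[30.05,-0.4,0]],"delta_rot":[[0,0,0.5],[0,0,1.5],[0,0,3],[0,0,4.5],[0,0,6],[0,0,7.5],[0,0,9],[0,0,10.5],[0,0,12],[0,0,13],[0,0,14],[0,0,15],[0,0,15.6],[0,0,16.1],[0,0,16.1],[0,0,16.1],[0,0,16.1]],"jaw":[0,0,0,0,0,0,0,0,0,0,0,0,0,0,0,0,0]}'
python3 - <<'E'
from h import *
v,u=np.mgrid[0:384,0:512]
print(observe()['wrist_force'],observe()['grip_width'])
for n in ['top','side','wrist']:
    c=cam(n); im,d=capture(n); save(n+'3.png',im); np.savez(n+'3.npz',im=im,d=d)
    f,cx,cy,P,_=c
    X=(np.stack([(u-cx)/f*d,-(v-cy)/f*d,-d,np.ones_like(d)],-1)@P.T)[...,:3]
    m=(d>0)&(X[...,2]>.036)&(X[...,2]<.052)&(abs(X[...,0]-.551)<.09)&(abs(X[...,1]+.086)<.1)
    k,lab,st,cen=cv2.connectedComponentsWithStats(m.astype(np.uint8))
    p=X[m]
    print(n,m.sum(),cv2.minAreaRect(p[:,:2].astype(np.float32)*1000), np.percentile(p[:,:2],[1,99],axis=0))
    if n!='side':
      m=(d>0)&(X[...,2]>.105)&(X[...,2]<.123)&(abs(X[...,0]-.545)<.1)&(abs(X[...,1]+.264)<.11)
      p=X[m]; print('warmer',m.sum(),cv2.minAreaRect(p[:,:2].astype(np.float32)*1000) if len(p) else 0)
    for s in tip_of('pan_center',n)[:1]: print('pc',s['p'],atz(c,*s['location'],.022))
im=np.load('top3.npz')['im']; save('top3z.png',cv2.resize(im[130:260,220:440],None,fx=3,fy=3,interpolation=cv2.INTER_CUBIC))
E
```

```text
time_s: 7.62
ee_pos: [0.5553, 0.0221, 0.1885]
tool_rot: [-2.182, 2.258, -0.002]
wrist_force: [0.7, 1.1, 5.4]
grip_width: 0.0214
[0.67741847 1.09368722 5.38642876] 0.021394328274401183
top 223 ((550.1128540039062, -80.03690338134766), (156.29400634765625, 112.03778839111328), 87.91334533691406) [[ 0.49302563 -0.15852659]
 [ 0.60541559 -0.00497252]]
warmer 2026 ((545.370849609375, -264.0081787109375), (141.9120330810547, 162.3797607421875), 87.80859375)
pc 0.73 [ 0.55407507 -0.08421217  0.022     ]
side 42 ((584.858642578125, -33.518455505371094), (28.846769332885742, 121.2839584350586), 31.994169235229492) [[ 0.54630286 -0.09077106]
 [ 0.60556681  0.0130158 ]]
wrist 17394 ((553.531494140625, -29.886051177978516), (89.46902465820312, 111.25432586669922), 88.0243148803711) [[ 0.4979835  -0.07306216]
 [ 0.60773126  0.0131    ]]
warmer 0 0
```

View pics/wrist3.png

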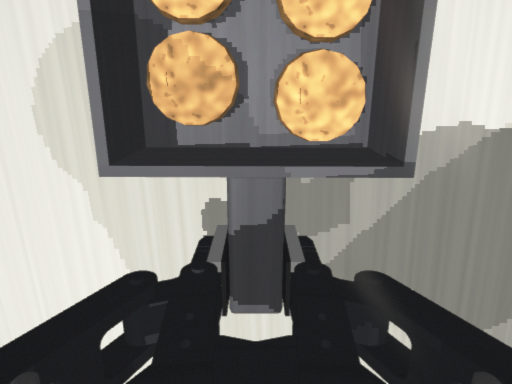

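View pics/top3z.png

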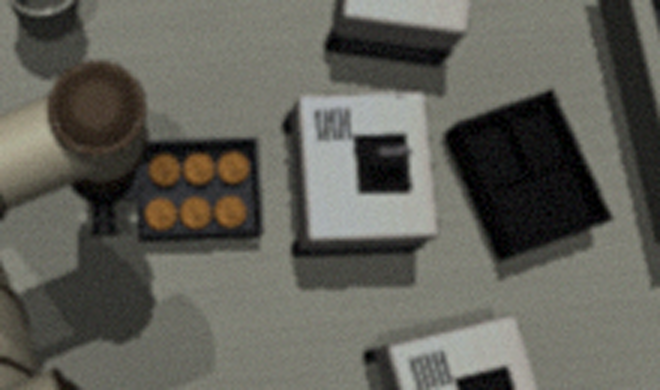

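View pics/side3.png

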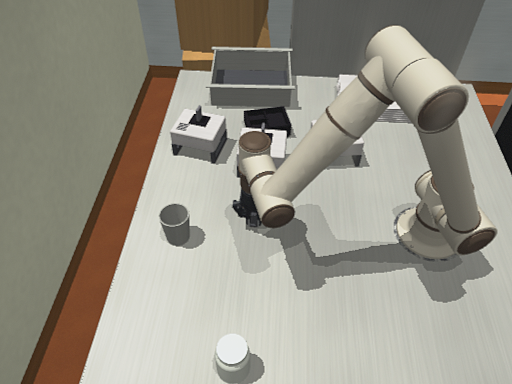

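The pan is square to the warmer (yaw about -92.0° against -92°). It is within about 2 mm of the centre line, and its front end is at y≈-0.158, 35 mm from the mouth. Sliding it in.

```bash
python3 -m crank '{"travel":[[1,0,0],[2.5,0,0],[4,0,0],[5.5,0,0],[7,0,0],[8,0,0],[8,0,0]],"delta_rot":[[0,0,0],[0,0,0],[0,0,0],[0,0,0],[0,0,0],[0,0,0],[0,0,0]],"jaw":[0,0,0,0,0,0,0]}'; python3 - <<'E'
from h import *
im,d=capture('top'); save('top4z.png',cv2.resize(im[130:260,220:440],None,fx=3,fy=3,interpolation=cv2.INTER_CUBIC))
im,d=capture('wrist'); save('w4.png',im)
E
```

```text
time_s: 8.8
ee_pos: [0.5526, -0.0584, 0.1885]
tool_rot: [-2.182, 2.258, -0.003]
wrist_force: [1.9, -1.8, 4.7]
grip_width: 0.0213
```

View pics/top4z.png

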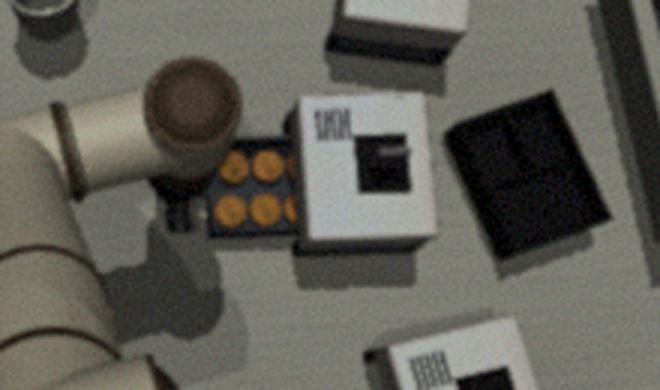

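View pics/w4.png

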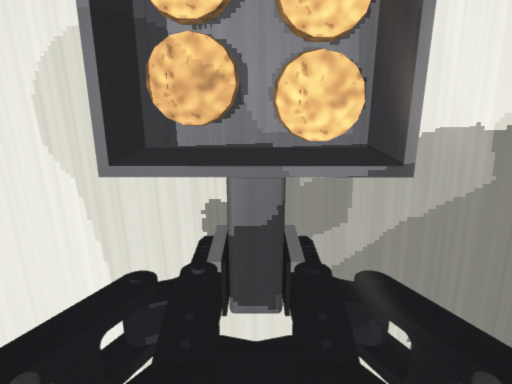

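The pan's front is inside the mouth, with no side force and no shift in the grip. Continuing to about 1 cm short of home.

```bash
python3 -m crank '{"travel":[[1,0,0],[2.5,0,0],[4,0,0],[5.5,0,0],[6.6,0,0],[7.2,0,0],[7.4,0,0],[7.4,0,0]],"delta_rot":[[0,0,0],[0,0,0],[0,0,0],[0,0,0],[0,0,0],[0,0,0],[0,0,0],[0,0,0]],"jaw":[0,0,0,0,0,0,0,0]}'; python3 -m crank '{"travel":[[0.2,0,0],[0.4,0,0],[0.6,0,0],[0.6,0,0]],"delta_rot":[[0,0,0],[0,0,0],[0,0,0],[0,0,0]],"jaw":[0,0,0,0]}'
```

```text
time_s: 9.9
ee_pos: [0.5501, -0.1308, 0.1885]
tool_rot: [-2.183, 2.257, -0.001]
wrist_force: [-0.2, 4.2, 6.9]
grip_width: 0.0216
time_s: 10.4
ee_pos: [0.5499, -0.1365, 0.1885]
tool_rot: [-2.183, 2.257, -0.001]
wrist_force: [0.0, 5.3, 7.9]
grip_width: 0.0213
```

```bash
python3 -m crank '{"travel":[[0.2,0,0],[0.4,0,0],[0.4,0,0]],"delta_rot":[[0,0,0],[0,0,0],[0,0,0]],"jaw":[0,0,0]}';python3 -m crank '{"travel":[[0.2,0,0],[0.4,0,0],[0.4,0,0]],"delta_rot":[[0,0,0],[0,0,0],[0,0,0]],"jaw":[0,0,0]}'; python3 -c "
from h import *
im,d=capture('wrist'); save('w5.png',im)"
```

```text
time_s: 10.78
ee_pos: [0.5497, -0.1405, 0.1885]
tool_rot: [-2.183, 2.257, -0.001]
wrist_force: [0.7, 6.6, 6.8]
grip_width: 0.0214
time_s: 11.15
ee_pos: [0.5499, -0.1427, 0.1885]
tool_rot: [-2.181, 2.255, -0.0]
wrist_force: [0.6, 17.1, 8.0]
grip_width: 0.0213
```

View pics/w5.png

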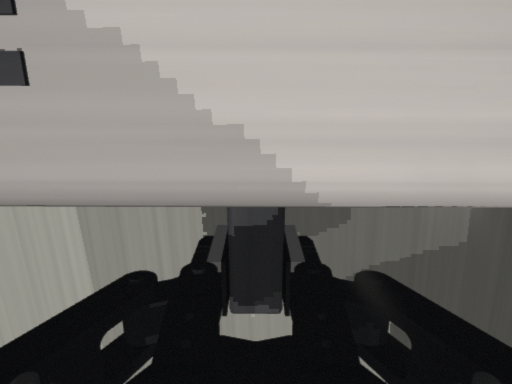

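At y=-0.1427 the force jumped to 17 N. The predicted stop was at -0.142 and the handle is still straight in the fingers, so the pan is at the back stop. Releasing, retreating upward and checking.

```bash
python3 -m crank '{"travel":[[-0.2,0,0],[-0.2,0,0],[-0.2,0,0],[-0.2,0,0],[-0.2,0,0],[-0.2,0,0]],"delta_rot":[[0,0,0],[0,0,0],[0,0,0],[0,0,0],[0,0,0],[0,0,0]],"jaw":[2.1,4,6,6,6,6]}'; python3 -m crank '{"travel":[[-0.5,0,-1],[-1,0,-3],[-3,0,-7],[-6,0,-12],[-9,0,-16],[-9,0,-16]],"delta_rot":[[0,0,0],[0,0,0],[0,0,0],[0,0,0],[0,0,0],[0,0,0]],"jaw":[6,6,6,6,6,6]}'
python3 - <<'E'
from h import *
v,u=np.mgrid[0:384,0:512]
c=cam('wrist'); im,d=capture('wrist'); save('w6.png',im); f,cx,cy,P,_=c
X=(np.stack([(u-cx)/f*d,-(v-cy)/f*d,-d,np.ones_like(d)],-1)@P.T)[...,:3]
print('tip',[(s['p'],atz(c,*s['location'],.034)) for s in tip_of('handle','wrist')])
m=(d>0)&(X[...,2]>.028)&(X[...,2]<.05)&(abs(X[...,0]-.55)<.03)&(X[...,1]>-.19)&(X[...,1]<-.1)
p=X[m]; print(m.sum(),np.median(p[:,2]),cv2.minAreaRect(p[:,:2].astype(np.float32)*1000))
m=(d>0)&(X[...,2]>.105)&(X[...,2]<.123)
p=X[m]; print(m.sum(), 'front edge y', [np.percentile(p[abs(p[:,0]-x)<.01][:,1],99.5) for x in (.5,.55,.6)], 'x',np.percentile(p[:,0],[1,99]))
m=(d>0)&(X[...,2]>.14)&(X[...,2]<.18)&(X[...,1]<-.2); p=X[m]; print(m.sum(),p.mean(0) if len(p) else 0)
im,d=capture('top'); save('top6z.png',cv2.resize(im[130:260,220:440],None,fx=3,fy=3,interpolation=cv2.INTER_CUBIC))
c=cam('top');f,cx,cy,P,_=c
X=(np.stack([(u-cx)/f*d,-(v-cy)/f*d,-d,np.ones_like(d)],-1)@P.T)[...,:3]
m=(d>0)&(X[...,2]>.14)&(X[...,2]<.18)&(abs(X[...,1]+.28)<.05)&(abs(X[...,0]-.545)<.05); p=X[m]; print('paddle',m.sum(),p.mean(0), p.min(0),p.max(0))
E
```

```text
time_s: 11.95
ee_pos: [0.5492, -0.1434, 0.1876]
tool_rot: [2.184, -2.258, -0.0]
wrist_force: [0.3, -0.1, 0.2]
grip_width: 0.0596
time_s: 12.7
ee_pos: [0.553, -0.0515, 0.3526]
tool_rot: [-2.182, 2.249, -0.009]
wrist_force: [-0.9, -0.5, -0.8]
grip_width: 0.0598
tip [(0.75, array([ 0.54972293, -0.14352503,  0.034     ]))]
2974 0.03902976370043845 ((550.7389526367188, -152.9436492919922), (63.26333999633789, 59.8819694519043), 88.38822937011719)Traceback (most recent call last):
  File "<stdin>", line 9, in <module>
    return _quantile_unchecked(
        a, q, axis, out, overwrite_input, method, keepdims, weights)
    return _ureduce(a,
                    func=_quantile_ureduce_func,
    ...<5 lines>...
                    overwrite_input=overwrite_input,
                    method=method)
    r = func(a, **kwargs)
    result = _quantile(arr,
                       quantiles=q,
    ...<2 lines>...
                       out=out,
                       weights=wgt)
    slices_having_nans = np.isnan(arr[-1, ...])
                                  ~~~^^^^^^^^^
IndexError: index -1 is out of bounds for axis 0 with size 0
```

View pics/w6.png

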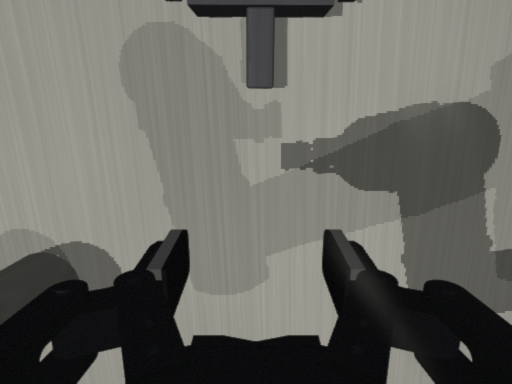

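The handle is at (0.5497,-0.1435) against the expected (0.549,-0.141), still straight, at height 0.039. The pan is home. Now over to the robot side of the paddle, with the jaws closed, for a look.

```bash
python3 -c "
from h import *
goto([.500,-.278,.40],-91.9)"
```

```text
travel [22.67  4.44 -5.19] rot [-0.04  0.04  0.02] t 12.8
```

```bash
python3 -m crank '{"travel":[[0,1,-2],[2,2.5,-4],[5,4.4,-5],[9.5,4.4,-5],[14,4.4,-5],[18.5,4.4,-5],[21.5,4.4,-5],[22.7,4.4,-5],[22.7,4.4,-5]],"delta_rot":[[0,0,0],[0,0,0],[0,0,0],[0,0,0],[0,0,0],[0,0,0],[0,0,0],[0,0,0],[0,0,0]],"jaw":[4,0,0,0,0,0,0,0,0]}'
python3 - <<'E'
from h import *
v,u=np.mgrid[0:384,0:512]
for n in ['wrist','side','top']:
    c=cam(n); im,d=capture(n); save(n+'7.png',im);f,cx,cy,P,_=c
    X=(np.stack([(u-cx)/f*d,-(v-cy)/f*d,-d,np.ones_like(d)],-1)@P.T)[...,:3]
    m=(d>0)&(X[...,2]>.13)&(X[...,2]<.176)&(abs(X[...,1]+.28)<.05)&(abs(X[...,0]-.555)<.045); p=X[m]
    print(n,m.sum()); 
    if m.sum(): print(p.mean(0), p.min(0),p.max(0), cv2.minAreaRect(p[:,:2].astype(np.float32)*1000)); t=p[p[:,2]>.165]; print('topface',len(t),np.median(t,0) if len(t) else 0,cv2.minAreaRect(t[:,:2].astype(np.float32)*1000) if len(t)>3 else 0)
    print('tip',[(round(s['p'],2),np.round(s['location']),np.round(atz(c,*s['location'],.159),4)) for s in tip_of('paddle',n)])
print(observe()['grip_width'])
E
```

```text
time_s: 13.92
ee_pos: [0.5004, -0.2793, 0.3965]
tool_rot: [2.181, -2.259, -0.004]
wrist_force: [0.3, 0.4, -0.1]
grip_width: 0.0001
wrist 1421
[ 0.5438594  -0.2813606   0.16091832] [ 0.54017063 -0.29576189  0.1300361 ] [ 0.55147917 -0.26177826  0.17188467] ((545.7264404296875, -278.8064270019531), (34.09290313720703, 10.66447639465332), 87.9056625366211)
topface 839 [ 0.54509177 -0.28001471  0.16955324] ((545.870361328125, -278.8116760253906), (34.09290313720703, 10.376410484313965), 87.9056625366211)
tip [(0.94, array([185., 204.]), array([ 0.5454, -0.2778,  0.159 ]))]
side 44
[ 0.54485782 -0.26639629  0.15838847] [ 0.54063326 -0.29507161  0.13172752] [ 0.54979349 -0.25478616  0.17318025] ((545.6422729492188, -275.052978515625), (7.434537887573242, 40.07184600830078), 4.6549201011657715)
topface 19 [ 0.54515275 -0.27329141  0.1699562 ] ((545.6134643554688, -275.7488708496094), (6.76459264755249, 38.703128814697266), 3.092971086502075)
tip [(0.63, array([179., 228.]), array([0.7507, 0.162 , 0.159 ])), (0.58, array([336., 116.]), array([ 0.2943, -0.3653,  0.159 ])), (0.51, array([265., 129.]), array([ 0.5391, -0.2718,  0.159 ])), (0.46, array([200., 116.]), array([ 0.7672, -0.3247,  0.159 ]))]
top 69
[ 0.54282147 -0.27622874  0.15977321] [ 0.53901074 -0.29510108  0.13012565] [ 0.549385   -0.26082467  0.17490204] ((544.28515625, -277.99920654296875), (34.39133071899414, 9.912515640258789), 88.51567840576172)
topface 38 [ 0.54424628 -0.27730422  0.1696385 ] ((544.4376220703125, -277.4300537109375), (30.250761032104492, 9.376396179199219), 85.08724975585938)
tip [(0.52, array([354., 181.]), array([ 0.5439, -0.2905,  0.159 ])), (0.49, array([388., 263.]), array([ 0.2907, -0.3549,  0.159 ]))]
-0.00019247157446959027
```

View pics/wrist7.png

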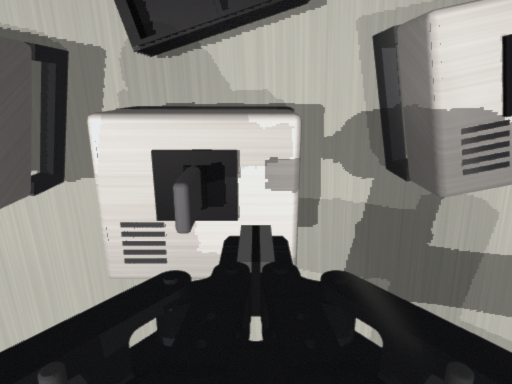

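View pics/top7.png

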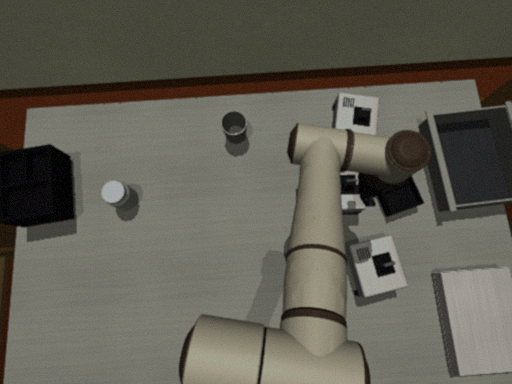

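In the wrist picture the paddle stands at (185,204). It measures (0.5455,-0.2787) with its top at 0.170, upright. Image left is away from the robot. The closed fingers, at (256,245), are on its robot side, so I'll lower the tips to z≈0.150.

```bash
python3 -m crank '{"travel":[[0,0,2],[0,0,4],[0,0,6],[0,0,7.3],[0,0,7.3],[0,0,7.3]],"delta_rot":[[0,0,0],[0,0,0],[0,0,0],[0,0,0],[0,0,0],[0,0,0]],"jaw":[0,0,0,0,0,0]}'
python3 - <<'E'
from h import *
im,d=capture('wrist'); save('w8.png',im)
E
```

```text
time_s: 14.98
ee_pos: [0.5011, -0.2787, 0.3256]
tool_rot: [-2.184, 2.257, -0.002]
wrist_force: [-0.6, 0.6, 0.7]
grip_width: -0.0
```

View pics/w8.png

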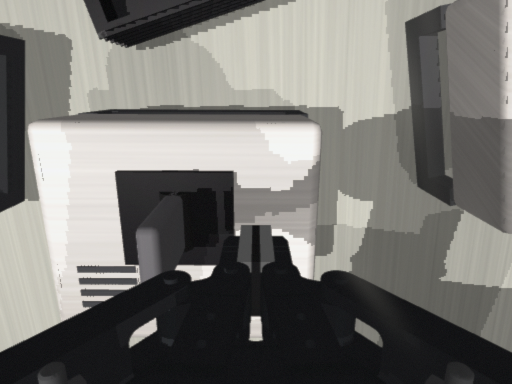

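```bash
python3 -m crank '{"travel":[[0,-0.6,0.2],[0,-1.2,0.2],[0,-1.8,0.2],[0,-1.8,0.2]],"delta_rot":[[0,0,0],[0,0,0],[0,0,0],[0,0,0]],"jaw":[0,0,0,0]}'
python3 -m crank '{"travel":[[0,-0.3,0],[0,-0.6,0],[0,-0.6,0]],"delta_rot":[[0,0,0],[0,0,0],[0,0,0]],"jaw":[0,0,0]}'
python3 -m crank '{"travel":[[0,-0.3,0],[0,-0.6,0],[0,-0.6,0]],"delta_rot":[[0,0,0],[0,0,0],[0,0,0]],"jaw":[0,0,0]}'
python3 - <<'E'
from h import *
im,d=capture('wrist'); save('w9.png',im)
E
```

```text
time_s: 15.52
ee_pos: [0.5193, -0.2793, 0.3226]
tool_rot: [-2.184, 2.258, -0.0]
wrist_force: [-0.4, -0.2, 0.2]
grip_width: -0.0003
time_s: 15.9
ee_pos: [0.5249, -0.2795, 0.3227]
tool_rot: [-2.184, 2.258, -0.0]
wrist_force: [-0.1, 0.3, -0.4]
grip_width: -0.0001
time_s: 16.27
ee_pos: [0.5309, -0.2797, 0.3227]
tool_rot: [2.184, -2.258, -0.0]
wrist_force: [-0.9, -0.1, 0.3]
grip_width: 0.0002
```

View pics/w9.png

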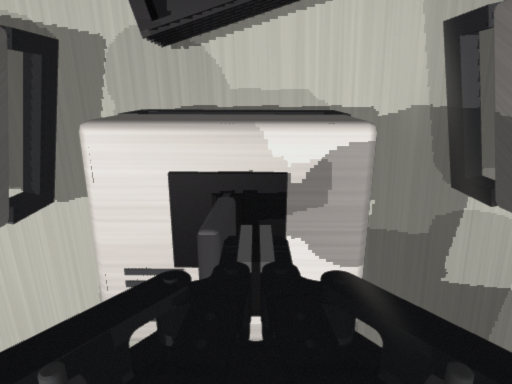

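The paddle (columns 200–235) is almost touching the finger, and no force has built up yet. Pushing on.

```bash
python3 -m crank '{"travel":[[0,-0.4,0],[0,-0.8,0],[0,-1.1,0],[0,-1.1,0]],"delta_rot":[[0,0,0],[0,0,0],[0,0,0],[0,0,0]],"jaw":[0,0,0,0]}'
python3 -m crank '{"travel":[[0,-0.3,0],[0,-0.5,0],[0,-0.5,0]],"delta_rot":[[0,0,0],[0,0,0],[0,0,0]],"jaw":[0,0,0]}'
python3 - <<'E'
from h import *
im,d=capture('wrist'); save('w10.png',im); print(observe()['wrist_force'])
E
```

```text
time_s: 16.82
ee_pos: [0.5416, -0.2801, 0.3221]
tool_rot: [2.183, -2.258, -0.003]
wrist_force: [-2.5, -1.3, -1.0]
grip_width: -0.0003
time_s: 17.2
ee_pos: [0.5466, -0.2802, 0.3224]
tool_rot: [2.184, -2.258, -0.002]
wrist_force: [-3.9, 0.7, -2.0]
grip_width: 0.0003
[-3.84889266  1.02243786 -0.85790925]
```

View pics/w10.png

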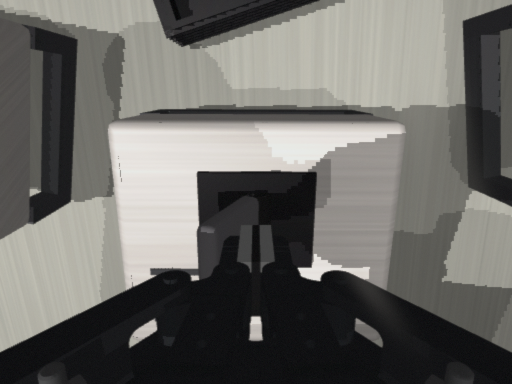

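The force is 3.9 N and the paddle is clearly leaning away, about 0.35 rad. Pushing on in small steps to the stop.

```bash
python3 -m crank '{"travel":[[0,-0.15,0],[0,-0.3,0],[0,-0.3,0]],"delta_rot":[[0,0,0],[0,0,0],[0,0,0]],"jaw":[0,0,0]}'
python3 -m crank '{"travel":[[0,-0.1,0],[0,-0.2,0],[0,-0.2,0]],"delta_rot":[[0,0,0],[0,0,0],[0,0,0]],"jaw":[0,0,0]}'
```

```text
time_s: 17.62
ee_pos: [0.5495, -0.2803, 0.3226]
tool_rot: [2.183, -2.258, -0.002]
wrist_force: [-4.5, 0.0, 0.0]
grip_width: 0.0001
time_s: 18.0
ee_pos: [0.5504, -0.2805, 0.3226]
tool_rot: [2.181, -2.256, -0.007]
wrist_force: [-8.0, 0.9, 1.2]
grip_width: 0.0001
```

At the stop: the force jumped to 8 N and the tool stalled. Holding a little over 2 s, then checking.

```bash
python3 -m crank '{"travel":[[0,0,0],[0,0,0],[0,0,0],[0,0,0],[0,0,0],[0,0,0],[0,0,0],[0,0,0],[0,0,0],[0,0,0],[0,0,0],[0,0,0],[0,0,0],[0,0,0],[0,0,0],[0,0,0],[0,0,0],[0,0,0]],"delta_rot":[[0,0,0],[0,0,0],[0,0,0],[0,0,0],[0,0,0],[0,0,0],[0,0,0],[0,0,0],[0,0,0],[0,0,0],[0,0,0],[0,0,0],[0,0,0],[0,0,0],[0,0,0],[0,0,0],[0,0,0],[0,0,0]],"jaw":[0,0,0,0,0,0,0,0,0,0,0,0,0,0,0,0,0,0]}'
python3 - <<'E'
from h import *
v,u=np.mgrid[0:384,0:512]
c=cam('wrist'); im,d=capture('wrist'); save('w11.png',im); f,cx,cy,P,_=c
X=(np.stack([(u-cx)/f*d,-(v-cy)/f*d,-d,np.ones_like(d)],-1)@P.T)[...,:3]
m=(d>0)&(X[...,2]>.125)&(X[...,2]<.18)&(X[...,1]<-.278)&(X[...,1]>-.30)&(u<235)&(X[...,0]<.62); p=X[m]; print(m.sum())
for a in np.arange(.125,.175,.01):
    q=p[(p[:,2]>=a)&(p[:,2]<a+.01)]; print(round(a,3),len(q),np.median(q[:,0]) if len(q) else 0)
E
```

```text
time_s: 20.25
ee_pos: [0.5503, -0.2805, 0.3226]
tool_rot: [2.181, -2.256, -0.007]
wrist_force: [-8.1, 0.9, 2.0]
grip_width: -0.0002
1786
0.125 1 0.5593923851482064
0.135 31 0.5604711696481313
0.145 218 0.5604794249755007
0.155 1056 0.5661342223278827
0.165 404 0.5660331608973943
```

View pics/w11.png

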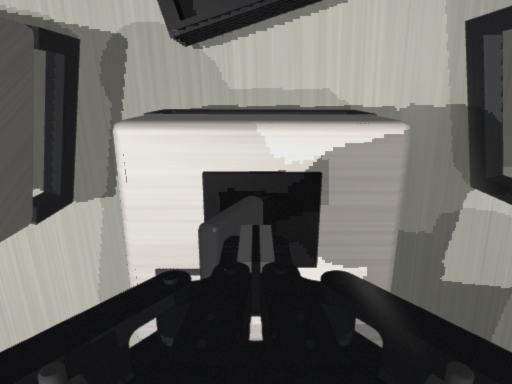

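The paddle is leaning fully, with its top about 22 mm away from rest (about 0.43 rad). Backing off smoothly so it returns without swinging, then rising clear.

```bash
python3 -m crank '{"travel":[[0,0.2,0],[0,0.5,0],[0,0.8,0],[0,1.1,0],[0,1.4,0],[0,1.7,0],[0,2,0],[0,2.5,0],[0,3.2,0],[0,4,0],[0,4.7,0],[0,5,-1],[0,5,-4],[0,5,-8],[0,5,-12],[0,5,-14],[0,5,-14]],"delta_rot":[[0,0,0],[0,0,0],[0,0,0],[0,0,0],[0,0,0],[0,0,0],[0,0,0],[0,0,0],[0,0,0],[0,0,0],[0,0,0],[0,0,0],[0,0,0],[0,0,0],[0,0,0],[0,0,0],[0,0,0]],"jaw":[0,0,0,0,0,0,0,0,0,0,0,0,0,0,0,0,0]}'
python3 -m crank '{"travel":[[-4,0,0],[-9,0,0],[-14,0,0],[-18,0,0],[-20,0,0],[-20,0,0],[-20,0,0]],"delta_rot":[[0,0,0],[0,0,0],[0,0,0],[0,0,0],[0,0,0],[0,0,0],[0,0,0]],"jaw":[0,0,0,0,0,0,0]}'
python3 - <<'E'
from h import *
v,u=np.mgrid[0:384,0:512]
for n in ['wrist','top','side']:
    c=cam(n); im,d=capture(n); save(n+'12.png',im); f,cx,cy,P,_=c
    X=(np.stack([(u-cx)/f*d,-(v-cy)/f*d,-d,np.ones_like(d)],-1)@P.T)[...,:3]
    m=(d>0)&(X[...,2]>.13)&(X[...,2]<.176)&(abs(X[...,1]+.28)<.04)&(abs(X[...,0]-.555)<.045); p=X[m]
    print(n,m.sum(), (p.mean(0),cv2.minAreaRect(p[:,:2].astype(np.float32)*1000)) if m.sum()>5 else '')
    m=(d>0)&(X[...,2]>.028)&(X[...,2]<.048)&(abs(X[...,0]-.55)<.02)&(X[...,1]>-.178)&(X[...,1]<-.1); p=X[m]
    print(' handle',m.sum(), (np.median(p[:,2]),cv2.minAreaRect(p[:,:2].astype(np.float32)*1000)) if m.sum()>5 else '')
    for t,z in [('handle',.034),('jar_c',.06),('bain_c',.055),('stack_c',.03)]:
        print(' ',t,[(round(s['p'],2),np.round(atz(c,*s['location'],z),3)) for s in tip_of(t,n)][:2])
E
```

```text
time_s: 22.42
ee_pos: [0.5016, -0.2788, 0.4653]
tool_rot: [-2.182, 2.256, -0.007]
wrist_force: [-1.0, 1.2, -0.1]
grip_width: 0.0001
time_s: 23.3
ee_pos: [0.5083, -0.0792, 0.462]
tool_rot: [2.183, -2.258, -0.001]
wrist_force: [0.0, -0.4, 0.3]
grip_width: 0.0001
wrist 0 
 handle 1031 (np.float64(0.03891014472426624), ((550.0574340820312, -150.1020050048828), (56.40021896362305, 22.12799835205078), 87.96265411376953))
  handle [(0.91, array([ 0.549, -0.141,  0.034]))]
  jar_c []
  bain_c [(0.8, array([0.788, 0.075, 0.055]))]
  stack_c []
top 70 (array([ 0.54273455, -0.27605369,  0.15953911]), ((543.9873046875, -277.7809143066406), (34.372371673583984, 9.83138370513916), 88.98271179199219))
 handle 71 (np.float64(0.03914498357619367), ((548.44482421875, -158.07907104492188), (38.38178634643555, 22.335613250732422), 85.6882553100586))
  handle [(0.65, array([ 0.543, -0.136,  0.034]))]
  jar_c [(0.94, array([0.571, 0.463, 0.06 ]))]
  bain_c [(0.9, array([0.79 , 0.082, 0.055]))]
  stack_c [(0.75, array([ 0.541, -0.466,  0.03 ]))]
side 30 (array([ 0.54486697, -0.26094193,  0.15287286]), ((544.4820556640625, -261.46185302734375), (7.460704326629639, 12.99639892578125), 3.119022846221924))
 handle 102 (np.float64(0.03832522737532629), ((548.8751831054688, -147.00784301757812), (37.21243667602539, 61.73722457885742), 0.11215773969888687))
  handle [(0.7, array([ 0.55 , -0.131,  0.034]))]
  jar_c [(0.92, array([0.578, 0.468, 0.06 ])), (0.38, array([ 0.55 , -0.215,  0.06 ]))]
  bain_c [(0.92, array([0.782, 0.064, 0.055]))]
  stack_c [(0.69, array([ 0.54 , -0.486,  0.03 ])), (0.66, array([ 0.552, -0.185,  0.03 ]))]
```

View pics/wrist12.png

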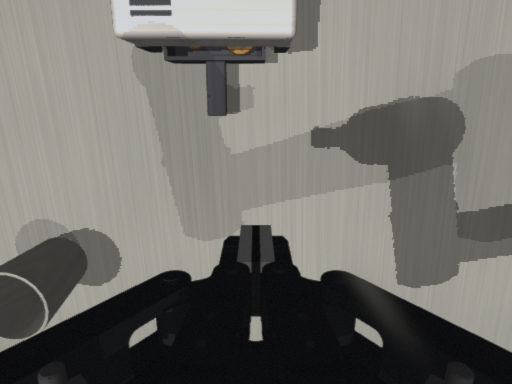

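View pics/side12.png

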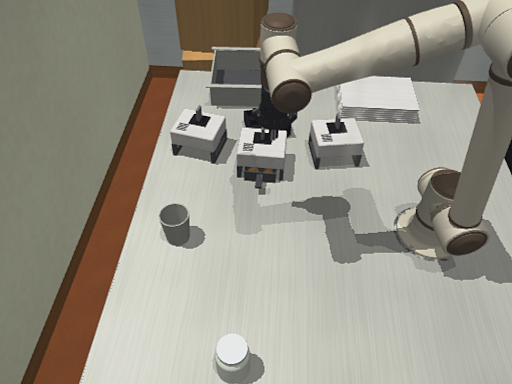

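The pan is in the warmer with its handle straight out at (217,88). The paddle reads upright, the same as at the start. The pot, jar and trays are in place and the arm is clear.

```bash
python3 -c "
from station import hand_in; print(hand_in())"
```

```text
the job is handed in; nothing more can be done
None
```

I slid the pan by its handle, flat on the counter, into the leftmost warmer until it met the back stop. Then I pushed the paddle away from the robot to its stop, held it just over 2 s, and backed off slowly so it came upright. I handed in at about 24 s; no verdict is given.

**Pan:** at the stop the force jumped to 17 N where I expected it. The last wrist view put the handle at (0.549, -0.141), which is where it should be with the pan home. It was straight to within about 0.2° and at its normal height.

**Switch:** at its stop the force jumped to 8 N and the paddle leaned about 0.43 rad. Afterwards the top camera measured the paddle within about 0.5 mm of its starting place.

**Other objects:** the jar and pot read within about 6 mm of their starting places. The tray stack read 10 mm off in the top view and 20 mm off in the side view. The arm hid part of the stack and I never touched it, so I put that down to the network rather than real movement.

**Disagreements:** the side and top networks placed the handle 6–10 mm from the wrist and depth readings. I relied on the wrist and depth readings. One of my check scripts crashed partway, so that top-view check right after the release was never taken; later views covered it.

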